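# Roll the pivot bar home and hold the angle gauge at its mark

## Task

The joist offcut is to be scribed at the pitch set by the green mark on the pendulum angle gauge. Pick the gauge up by its handle, press its foot on the loose round bar and roll the bar along the top of the offcut under the foot (do not lift the bar) until it drops into the cross groove; then, with the foot centred on the bar, in line with the offcut and the dial still towards the robot, rock the gauge on the bar until the hanging red pointer settles on the green mark. Finish still gripping it there, lightly pressed on the bar and with neither end of the foot resting on the offcut; leave the other things on the bench alone.

Things in the scene. Friction and masses are not known exactly. Their poses are not given: they have to be found in the camera images.
- gauge: pendulum angle gauge, loose, 0.39 kg in all, standing on the bench: aluminium foot 40 x 140 x 14 mm (x, y, z), on it a yellow upright round body, 112 mm across and 20 mm thick, with a white dial on the side that looks to the robot (gauge -x), and a black handle on top. Origin: centre of the foot's flat underside; x is horizontal, away from the dial; y along the foot, to the left as the robot sees it; z up. The dial's pivot is 72 mm above the underside.
- gauge_handle (a point): centre of the gauge's handle, 152 mm above the foot's underside on the gauge's z axis; the handle is a black upright block, 26 x 26 mm, from 132 to 176 mm above the underside; axes as the gauge's
- gauge_foot (a point): centre of the underside of the gauge's foot (same as the gauge's origin and axes)
- pointer (a joint): swing of the red pointer that hangs from the dial's pivot and stays plumb by its weight: angle (rad) about the gauge's x axis from straight towards the foot; positive when the tip points to the gauge's +y side. It reads minus the gauge's roll about its own x axis. It settles within about half a second.
- mark (a joint): place of the green mark on the dial (already set and locked tight): angle (rad) about the gauge's x axis measured just as the pointer's, -0.26 to 0.26; the pointer is on the mark when the two are equal
- pointer_tip (a point): tip of the red pointer, 46 mm from the dial's pivot
- mark_tip (a point): the point on the green mark (6 mm wide tab near the dial's lower edge) that the pointer's tip must meet, 46 mm from the pivot
- joist: joist offcut, pale wood, 70 x 340 x 45 mm (x, y, z), fixed flat on the bench between two dark bench dogs at its ends (30 x 22 mm, 52 mm high). Origin: centre of its underside; y along its length. Its top is 45 mm up and has one groove across it at y = 0: 20 mm wide, 6 mm deep, its floor dark.
- joist_far (a point): middle of the joist's far long face (x = +35 mm, half-way up)
- bar: loose round wooden bar with brass end bands and a blue stripe, diameter 30 mm, 90 mm long, 0.12 kg, lying across the top of the joist 38 to 55 mm from the groove on its +y side; origin at its centre, x along the bar; it turns as it rolls. In the groove its centre stands 56 mm and its top 71 mm above the bench (60 and 75 mm on the flat top). Rolling without slip, it advances half as far as the foot that is dragged over it.
- bar_center (a point): centre of the round bar, same axes as the bar
- tape_measure: bystander: yellow tape measure, 38 x 70 x 62 mm; origin under its centre
- sanding_block: bystander: sanding block 63 x 110 x 32 mm; origin under its centre
- wax_tin: bystander: round white tin, 79 mm across, 41 mm high; origin under its centre
Things that resemble listed ones, but are neither listed nor needed, are in the scene too. Of the things that look like the gauge, the largest one is meant.

How it is judged:
By the outcome, as a careful person would: the job done as asked, in the order asked, and still so for the second after the job is handed in, while the arm keeps its last pose, push and grip.
It also fails if it takes over 46 s, if anything falls off the work surface, if the arm or the gripper's body presses on something with over 40 N, if the wrist force passes 120 N, or if a joint passes its speed limit or range.

## Robot

A 6-joint arm with a two-finger parallel gripper is mounted at the origin on a cart in front of the work surface, level with it; the furniture and walls round the work are solid. World frame = base frame: x ahead of the robot, y to its left, z up, the work surface at z = 0. Lengths are in mm, angles in rad, forces in N, time in s.
With the tool pointing down it reaches from about 275 to 825 mm from the base axis. Payload 5.2 kg.
Tool frame: the origin (TCP) lies at the very end of the fingers, on their centre line; the grasp point (between the pads) lies 19 mm behind it (arm.grip_point_offset is the distance from the TCP to the grasp point, in mm); z points along the fingers, y is the line along which they close (so a half turn about z gives the same grasp; the last joint's range is limited). The gripper opens to 93 mm and grips with 3 to 60 N. Pads are 15 mm wide; open, the fingers measure 128 mm over their backs; the gripper's body (75 mm by 188 mm) begins 65 mm behind the grasp point.
Start: joints at [-1.551, 0.259, 1.535, -0, 1.348, -0.203], TCP at [121.55, -536.405, 192.653] pointing down, gripper open.
Joint ranges: [-3.14, 3.14], [-0.91, 2.08], [0.19, 2.58], [-1.22, 4.36], [0.22, 2.71], [-3.12, 3.12]. Speed limits (rad/s): [2.57, 2.57, 3.14, 3.14, 3.14, 3.14].

## Interface

Orientations are given as a unit quaternion [x, y, z, w].
In Python, from cell import arm gives the robot as it stands.
- The arm moves only by the tool send_rows, never from a script. Its argument "steps" is a list of rows, each an object with "fingers": the opening, from 0 (shut) to 1 (fully open); "xyz": the shift along the tool's x, y, z in mm, a list of three; "twist": the turn about the tool's z in degrees. In form: [{"fingers": fingers, "xyz": [dx, dy, dz], "twist": twist}, ...]. A call has 1 to 20 rows; each row shifts and turns the commanded pose from where the row before left it, along the tool's axes as they then stand; what a row does not reach is not made up. A row lasts 1/10 s, in which the tool goes at most 50 mm and 8.59 degrees, less where a joint would pass 70% of its speed; a pose out of reach is approached as far as the arm can. A call is refused whole if a number of a shift passes 50 or a number of a turn 8.59, either way. A call with a gripper value outside its range is refused whole. The fingers move at their own pace and stop on an object; "newtons" is the grip in N (left out, the last holds). Time passes only in rows, so rows that do not move let the fingers close. It gives the time, the measured TCP pose, the force, the opening and the grip force at its end, in the units of the state.
- arm.get_state(): the state, without advancing time (a new reading comes with each control period).
- arm.get_image(name): name is "scene" or "side" or "wrist"; returns a dict with "img" (480x640x3 uint8, red, green, blue), "fx", "fy", "cx", "cy" (pixels), "dist" ([k1, k2, p1, p2, k3] as OpenCV has them; the pictures are not rectified), "world_to_cam" (4x4, takes a point from world to camera coordinates); the wrist camera has in their place "T_tool_cam" (4x4, takes a point from camera to tool coordinates, whose origin is the TCP and whose axes are the flange's). Camera axes: x right, y down, z forward; pixel columns grow to the right and rows downward; lengths in mm; the calibration is good to about 2 mm. A picture is of the moment at which its call begins: read the wrist's pose just before it. There is no depth.
- arm.close_job(): hands the job in; it is judged then, once.
The state is a dict: "time_s": time; "joint_pos": joint angles; "joint_velocities": joint speeds; "tau": joint torques, N m; "eef_pos": TCP position; "tool_rot": TCP orientation; "ft_force": force on the tool from outside, world axes, zero at the start; "wrist_torque": the same for the moment, N m; "grip_width": finger opening in mm; "finger_force": force on a finger pad.
Only numpy, scipy, OpenCV 4.12 (cv2) and the standard library are available. Lean on these libraries where they do the work, as an engineer would, in place of code of your own. Each camera call takes 0.05 s, during which the arm holds its last target. There are 200 camera calls.

## Working session

There is one attempt and no reset: what is moved stays moved. The work goes in short steps, Python scripts to look and compute and a tool call to move; the robot and the scene stay as the last step left them, time stands still between calls to the robot, and variables do not carry over. Pictures are saved under pics/ and viewed, at most 10 in all, crops included, and the job is handed in when it is done.

Besides the shell and the picture viewer there is one more tool, called after "Call:" by a JSON object that holds its "method" and its "body", one argument or row to a line. send_rows: Moves the arm, as the interface text tells. Its arguments: {"type":"object","properties":{"steps":{"type":"array"},"newtons":{"type":"number"}},"required":["steps"]}

```bash
ls; mkdir -p pics
python3 - <<'E'
from cell import arm
import cv2
s=arm.get_state();print(s)
for n in("scene","side"):
    d=arm.get_image(n);cv2.imwrite(f"pics/{n}0.png",d["img"][:,:,::-1]);print(n,d["fx"],d["fy"],d["cx"],d["cy"],d["dist"],d["world_to_cam"])
print(arm.grip_point_offset)
E
```

```text
pics
{'time_s': 0.0, 'joint_pos': array([-1.55080946e+00,  2.59315337e-01,  1.53605565e+00, -5.35802925e-07,
        1.34802033e+00, -2.02799818e-01]), 'joint_velocities': array([-0.00022368, -0.00091398, -0.00126182, -0.00052608,  0.00160773,
        0.00154476]), 'tau': array([-1.39455758e-03, -4.37308753e+01, -2.84003377e+01,  7.19843013e-02,
        4.13170061e-02, -1.70722465e-04]), 'eef_pos': array([ 121.53233877, -535.80088836,  191.84366385]), 'tool_rot': array([ 9.93801766e-01,  1.11163131e-01,  8.18298215e-05, -8.95597252e-04]), 'ft_force': array([-0.21326051, -0.00828758, -0.02745537]), 'wrist_torque': array([-0.02019811,  0.04231253,  0.02170126]), 'finger_force': 0.0, 'grip_width': 93.08756228872411}
scene 614.1681714700266 614.1681714700266 318.0172363540591 238.07419290533142 [-0.15482282  0.          0.          0.          0.        ] [[-7.67400183e-01 -6.41001037e-01  1.46502564e-02  3.78246688e+02]
 [-4.70162001e-01  5.47043859e-01 -6.92597075e-01  3.42649878e+02]
 [ 4.35941111e-01 -5.38387116e-01 -7.21175888e-01  1.56708781e+03]
 [ 0.00000000e+00  0.00000000e+00  0.00000000e+00  1.00000000e+00]]
side 467.44764750170117 467.44764750170117 325.98127732627637 245.7848900645498 [-0.02379154  0.          0.          0.          0.        ] [[-9.27185578e-01 -3.74601315e-01 -8.70623618e-04  4.46153545e+02]
 [-2.59073123e-01  6.42913930e-01 -7.20793171e-01  2.25157369e+02]
 [ 2.70569806e-01 -6.68083478e-01 -6.93149656e-01  1.04707325e+03]
 [ 0.00000000e+00  0.00000000e+00  0.00000000e+00  1.00000000e+00]]
18.8
```

View pics/scene0.png

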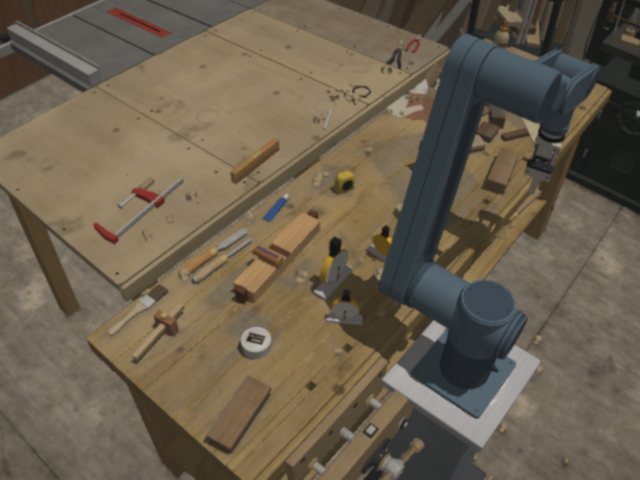

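View pics/side0.png

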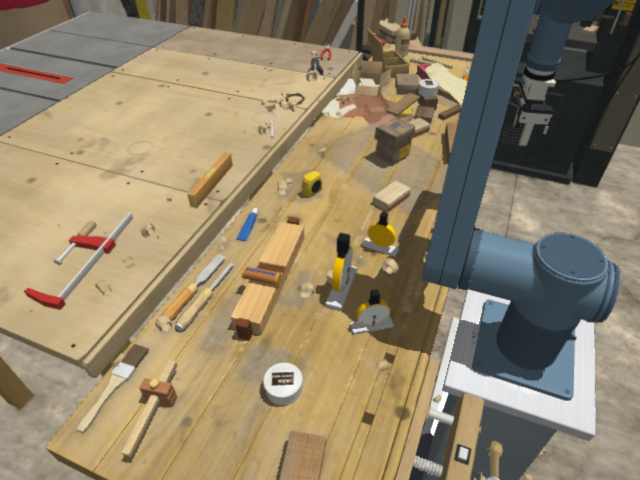

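The side picture shows the largest gauge at (342,270). The joist runs from (245,325) to (292,225), with the bar at (263,273). I'll enlarge that area.

Run:
```python
import cv2
a=cv2.imread("pics/side0.png")[205:355,225:425];cv2.imwrite("pics/c1.png",cv2.resize(a,None,fx=4,fy=4,interpolation=2))
a=cv2.imread("pics/scene0.png")[195:345,215:415];cv2.imwrite("pics/c2.png",cv2.resize(a,None,fx=4,fy=4,interpolation=2))
```

```text
(no output)
```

View pics/c1.png

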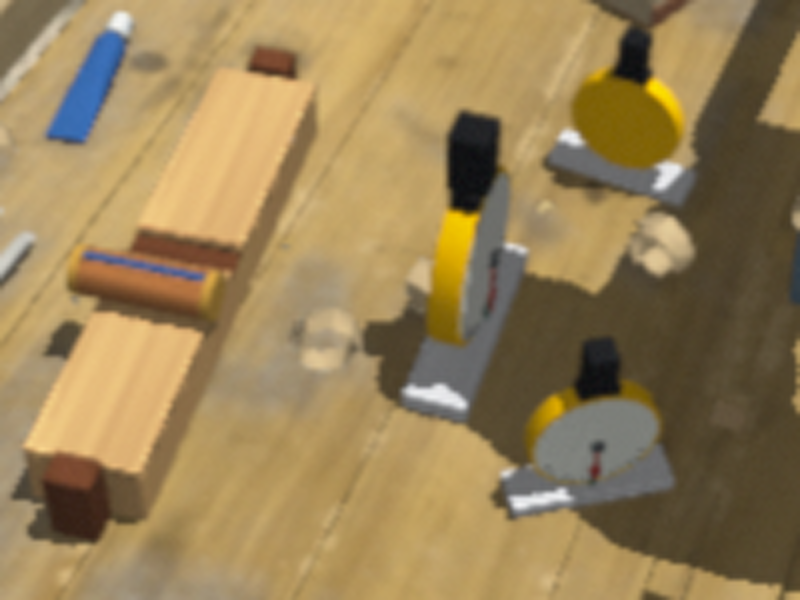

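View pics/c2.png

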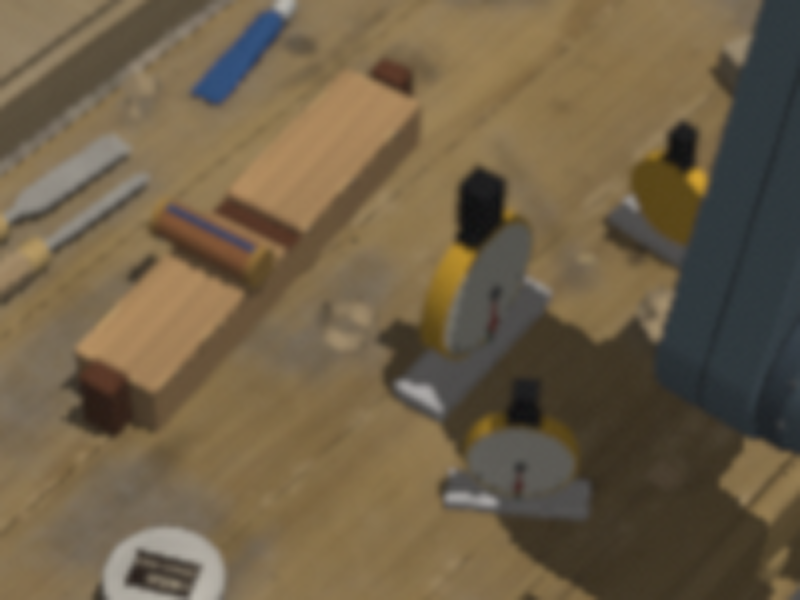

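```bash
cat > h.py <<'E'
import numpy as np,cv2
from cell import arm
def ray(d,p):
    K=np.array([[d["fx"],0,d["cx"]],[0,d["fy"],d["cy"]],[0,0,1.]])
    n=cv2.undistortPoints(np.array([[p]],float),K,np.array(d["dist"]))[0,0]
    W=np.linalg.inv(d["world_to_cam"]); return W[:3,3],W[:3,:3]@np.r_[n,1]
def atz(d,p,z):
    o,v=ray(d,p); return (o+v*(z-o[2])/v[2])[:2].round(1)
E
python3 - <<'E'
from h import *
S=arm.get_image("side");C=arm.get_image("scene")
f=lambda p:(225+p[0]/4-.4,205+p[1]/4-.4); g=lambda p:(215+p[0]/4-.4,195+p[1]/4-.4)
for n,z,s,c in [("joist+y far",45,(28,450),(78,350)),("joist+y near",45,(143,474),(152,386)),("joist-y far",45,(222,70),(352,70)),("joist-y near",45,(316,86),(420,103)),
 ("groove nearcorner -y edge",45,(240,246),(297,240)),("bar far end ctr",60,(80,270),(163,218)),("bar near end ctr",60,(210,297),(258,270)),
 ("handle top",176,(476,130),(483,188)),("foot +y near",14,(467,412),(445,410)),("foot +y far",14,(403,396),(394,386)),("foot -y near",14,(526,248),(550,292)),("pivot",72,(493,262),(496,293)),("tip",26,(491,307),(492,328))]:
    print(n,atz(S,f(s),z),atz(C,g(c),z))
E
```

```text
joist+y far [628.2 203. ] [632.6 198.3]
joist+y near [560.4 193.5] [571.1 187.8]
joist-y far [ 670.1 -131. ] [ 672.  -138.9]
joist-y near [ 603.4 -140. ] [ 608.8 -145.3]
groove nearcorner -y edge [586.2  15.2] [585.8  21.6]
bar far end ctr [660.2  82.1] [664.2  78.7]
bar near end ctr [577.5  72.3] [578.3  71. ]
handle top [440.7  -5.6] [441.7  -6.7]
foot +y near [416.9  61.7] [420.   53.5]
foot +y far [456.7  64.6] [460.9  60.2]
foot -y near [429.  -78.1] [431.2 -80.8]
pivot [427.5  -6.8] [430.7 -13.4]
tip [429.  -11.7] [435.9 -18.2]
```

Run:
```python
from h import *
d=arm.get_image("wrist");print({k:v for k,v in d.items() if k!="img"})
```

```text
{'fx': 376.9458018668525, 'fy': 376.9458018668525, 'cx': 319.83461673378366, 'cy': 233.57451654797396, 'dist': array([-0.06842611,  0.        ,  0.        ,  0.        ,  0.        ]), 'T_tool_cam': array([[ 2.78187876e-04, -9.54239969e-01, -2.99041809e-01,
         8.37737176e+01],
       [ 9.99999792e-01,  4.39489370e-04, -4.72143026e-04,
        -9.79196166e-01],
       [ 5.81963442e-04, -2.99041616e-01,  9.54239893e-01,
        -1.91709205e+02],
       [ 0.00000000e+00,  0.00000000e+00,  0.00000000e+00,
         1.00000000e+00]])}
```

Call:
{"method": "send_rows", "body": {
  "steps": [
    {"fingers": 1, "xyz": [0, 0, -10], "twist": -8.2},
    {"fingers": 1, "xyz": [0, 0, -10], "twist": -8.2},
    {"fingers": 1, "xyz": [0, 0, -10], "twist": -8.2},
    {"fingers": 1, "xyz": [0, 0, -10], "twist": -8.2},
    {"fingers": 1, "xyz": [0, 0, -10], "twist": -8.2},
    {"fingers": 1, "xyz": [0, 0, -10], "twist": -8.2},
    {"fingers": 1, "xyz": [0, 0, -10], "twist": -8.2},
    {"fingers": 1, "xyz": [0, 0, 0], "twist": -8.2},
    {"fingers": 1, "xyz": [0, 0, 0], "twist": -8.2},
    {"fingers": 1, "xyz": [0, 0, 0], "twist": -8.2},
    {"fingers": 1, "xyz": [0, 0, 0], "twist": 0}
  ]
}}

```text
time_s: 1.35
eef_pos: [121.5, -536.3, 262.5]
tool_rot: [0.677, 0.736, 0.0, -0.0]
ft_force: [-0.7, -0.6, 1.3]
grip_width: 93.1
finger_force: 0.0
```

Call:
{"method": "send_rows", "body": {
  "steps": [
    {"fingers": 1, "xyz": [25, 41, 0], "twist": 0},
    {"fingers": 1, "xyz": [25, 41, 0], "twist": 0},
    {"fingers": 1, "xyz": [25, 41, 0], "twist": 0},
    {"fingers": 1, "xyz": [25, 41, 0], "twist": 0},
    {"fingers": 1, "xyz": [25, 41, 0], "twist": 0},
    {"fingers": 1, "xyz": [40, 0, 13], "twist": 0},
    {"fingers": 1, "xyz": [40, 0, 13], "twist": 0},
    {"fingers": 1, "xyz": [40, 0, 13], "twist": 0},
    {"fingers": 1, "xyz": [40, 0, 13], "twist": 0},
    {"fingers": 1, "xyz": [40, 0, 13], "twist": 0},
    {"fingers": 1, "xyz": [40, 0, 13], "twist": 0},
    {"fingers": 1, "xyz": [40, 0, 13], "twist": 0},
    {"fingers": 1, "xyz": [40, 0, 13], "twist": 0},
    {"fingers": 1, "xyz": [40, 0, 13], "twist": 0},
    {"fingers": 1, "xyz": [0, 0, 0], "twist": 0},
    {"fingers": 1, "xyz": [0, 0, 0], "twist": 0}
  ]
}}

```text
time_s: 2.95
eef_pos: [285.6, -35.5, 145.8]
tool_rot: [0.677, 0.736, -0.0, 0.0]
ft_force: [0.3, -0.2, -0.0]
grip_width: 93.3
finger_force: 0.0
```

```bash
cat >> h.py <<'E'
from scipy.spatial.transform import Rotation as Ro
def wrist():
    s=arm.get_state(); d=arm.get_image("wrist")
    T=np.eye(4);T[:3,:3]=Ro.from_quat(s["tool_rot"]).as_matrix();T[:3,3]=s["eef_pos"]
    d["world_to_cam"]=np.linalg.inv(T@d["T_tool_cam"]); return s,d
E
python3 - <<'E'
from h import *
import pickle
s,d=wrist();print(s["eef_pos"],s["joint_pos"]);cv2.imwrite("pics/w1.png",d["img"][:,:,::-1]);pickle.dump(d,open("w1.pkl","wb"))
E
```

```text
[285.58054307 -35.53849053 145.7958163 ] [-5.18510419e-01 -2.12134246e-01  2.14053013e+00 -3.73132047e-04
  1.21246846e+00 -6.02275204e-01]
```

View pics/w1.png

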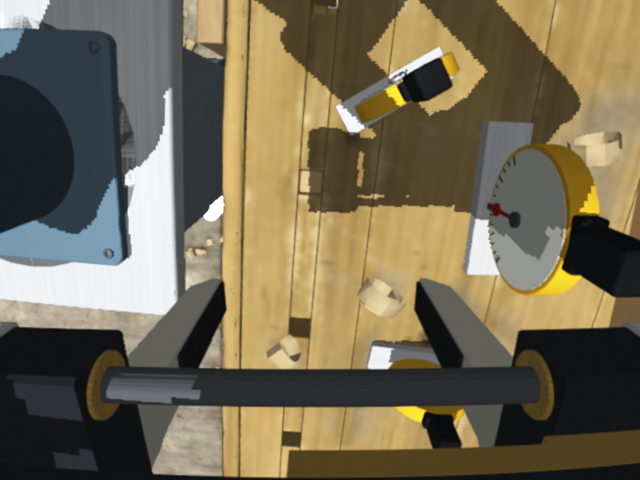

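The wrist picture shows the gauge's dial well: pivot at (514,220), red tip near (490,208), and the foot's dial-side edge from (487,122) to (467,275). I'll enlarge it to find the green mark.

Run:
```python
import cv2,numpy as np
I=cv2.imread("pics/w1.png");a=I[150:300,460:620];cv2.imwrite("pics/c3.png",cv2.resize(a[:,:].copy(),None,fx=4,fy=4,interpolation=2))
h=cv2.cvtColor(I,cv2.COLOR_BGR2HSV)
for n,lo,hi in(("g",(40,80,40),(85,255,255)),("r",(0,150,60),(6,255,255)),("r2",(174,120,60),(180,255,255))):
    m=cv2.inRange(h,lo,hi);m[:, :460]=0;y,x=np.nonzero(m);print(n,len(x),x.mean() if len(x) else 0,y.mean() if len(x) else 0,list(zip(x,y))[:40])
```

```text
g 0 0 0 []
r 102 497.30392156862746 209.86274509803923 [(np.int64(495), np.int64(204)), (np.int64(496), np.int64(204)), (np.int64(497), np.int64(204)), (np.int64(498), np.int64(204)), (np.int64(490), np.int64(205)), (np.int64(491), np.int64(205)), (np.int64(494), np.int64(205)), (np.int64(495), np.int64(205)), (np.int64(496), np.int64(205)), (np.int64(497), np.int64(205)), (np.int64(498), np.int64(205)), (np.int64(490), np.int64(206)), (np.int64(491), np.int64(206)), (np.int64(492), np.int64(206)), (np.int64(493), np.int64(206)), (np.int64(494), np.int64(206)), (np.int64(495), np.int64(206)), (np.int64(496), np.int64(206)), (np.int64(497), np.int64(206)), (np.int64(498), np.int64(206)), (np.int64(499), np.int64(206)), (np.int64(490), np.int64(207)), (np.int64(491), np.int64(207)), (np.int64(492), np.int64(207)), (np.int64(493), np.int64(207)), (np.int64(494), np.int64(207)), (np.int64(495), np.int64(207)), (np.int64(496), np.int64(207)), (np.int64(497), np.int64(207)), (np.int64(498), np.int64(207)), (np.int64(499), np.int64(207)), (np.int64(492), np.int64(208)), (np.int64(493), np.int64(208)), (np.int64(494), np.int64(208)), (np.int64(495), np.int64(208)), (np.int64(496), np.int64(208)), (np.int64(497), np.int64(208)), (np.int64(498), np.int64(208)), (np.int64(499), np.int64(208)), (np.int64(493), np.int64(209))]
r2 1 493.0 214.0 [(np.int64(493), np.int64(214))]
```

View pics/c3.png

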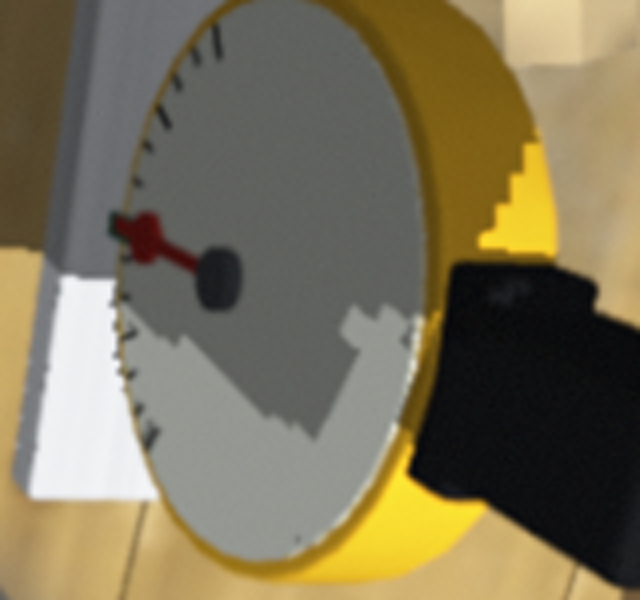

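Run:
```python
from h import *
import pickle
d=pickle.load(open("w1.pkl","rb"))
a=atz(d,(487.5,122.5),14);b=atz(d,(467.5,275),14);print("foot near edge",a,b)
e=b-a;yaw=np.arctan2(-e[0],e[1]);L=np.linalg.norm(e);print(yaw,L)
R=np.array([[np.cos(yaw),-np.sin(yaw)],[np.sin(yaw),np.cos(yaw)]])
o=(a+b)/2+R@[20,0];print("gauge origin",o)
piv=atz(d,(460+218/4-.4,150+278/4-.4),72);print("pivot in gauge",R.T@(piv-o))
xp=(R.T@(piv-o))[0]; 
K=np.array([[d["fx"],0,d["cx"]],[0,d["fy"],d["cy"]],[0,0,1.]])
W=d["world_to_cam"]
def warp(xg,s=10):
    ys=np.arange(30,-30,-1/s);zs=np.arange(75,14,-1/s);Y,Z=np.meshgrid(ys,zs)
    P=np.stack([o[0]+R[0,0]*xg+R[0,1]*Y,o[1]+R[1,0]*xg+R[1,1]*Y,Z],-1).reshape(-1,3)
    p=cv2.projectPoints(P,cv2.Rodrigues(W[:3,:3])[0],W[:3,3],K,np.array(d["dist"]))[0].reshape(Y.shape+(2,)).astype(np.float32)
    return cv2.remap(d["img"],p,None,cv2.INTER_CUBIC)
im=warp(-11.)
cv2.imwrite("pics/c4.png",im[:,:,::-1])
hsv=im.astype(int);r,g,b_=hsv[...,0],hsv[...,1],hsv[...,2]
for n,m in(("green",(g-r>12)&(g>=b_-5)),("red",(r-g>60)&(b_<90)&(g<r*.35))):
    v,u=np.nonzero(m);Y=30-u/10;Z=75-v/10;k=(abs(Y)<28)&(Z<72)
    th=np.arctan2(Y[k],72-Z[k]);rr=np.hypot(Y[k],72-Z[k])
    for lo in range(15,60,5):
        q=(rr>=lo)&(rr<lo+5)
        if q.sum()>20:print(n,lo,q.sum(),"mean",th[q].mean().round(3),np.percentile(th[q],[2,98]).round(3))
```

```text
foot near edge [418.9  57.1] [429.1 -81.1]
-3.067920154653618 138.57589978058954
gauge origin [404.05425183 -13.47211745]
pivot in gauge [-24.39138408  -1.07969712]
```

View pics/c4.png

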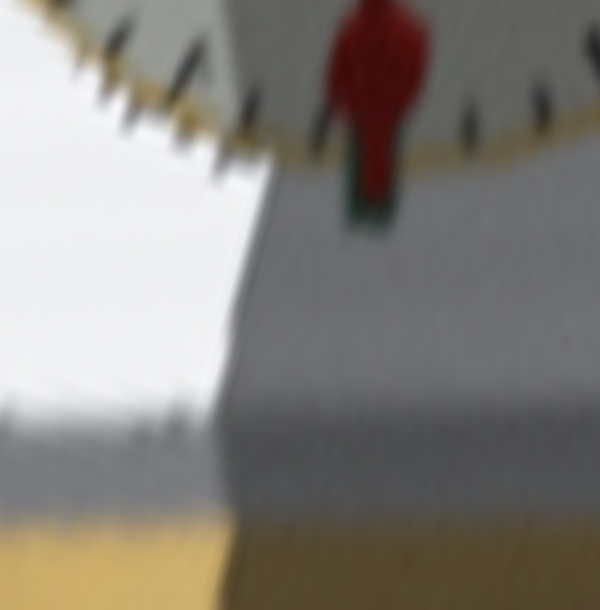

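```bash
cat > rect.py <<'E'
from h import *
import pickle
d=pickle.load(open("w1.pkl","rb"))
a=atz(d,(487.5,122.5),14);b=atz(d,(467.5,275),14)
e=a-b;yaw=np.arctan2(-e[0],e[1]);print(yaw)
R=np.array([[np.cos(yaw),-np.sin(yaw)],[np.sin(yaw),np.cos(yaw)]])
o=(a+b)/2+R@[20,0];print("gauge origin",o)
piv=atz(d,(460+218/4-.4,150+278/4-.4),72);print("pivot in gauge",R.T@(piv-o))
K=np.array([[d["fx"],0,d["cx"]],[0,d["fy"],d["cy"]],[0,0,1.]])
W=d["world_to_cam"]
def warp(xg,s=10):
    ys=np.arange(30,-30,-1/s);zs=np.arange(75,14,-1/s);Y,Z=np.meshgrid(ys,zs)
    P=np.stack([o[0]+R[0,0]*xg+R[0,1]*Y,o[1]+R[1,0]*xg+R[1,1]*Y,Z],-1).reshape(-1,3)
    p=cv2.projectPoints(P,cv2.Rodrigues(W[:3,:3])[0],W[:3,3],K,np.array(d["dist"]))[0].reshape(Y.shape+(2,)).astype(np.float32)
    return cv2.remap(d["img"],p,None,cv2.INTER_CUBIC)
im=warp(-11.)
cv2.imwrite("pics/c5.png",im[:,:,::-1])
E
python3 rect.py
```

```text
0.07367249893617538
gauge origin [443.94574817 -10.52788255]
pivot in gauge [-15.60861592   1.07969712]
```

View pics/c5.png

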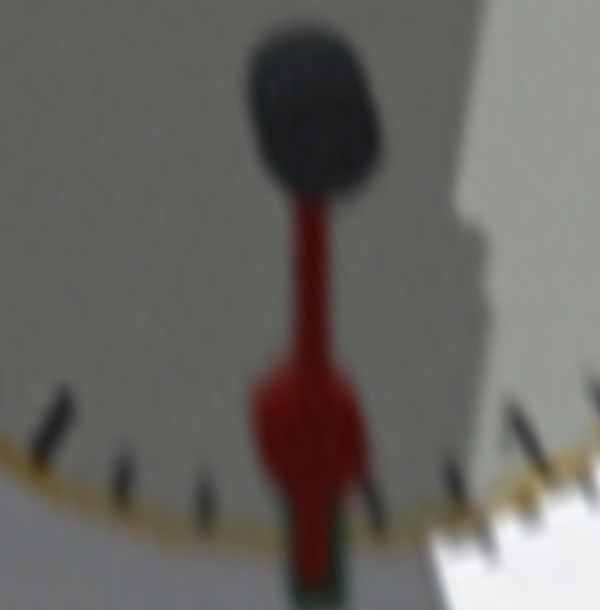

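Picture c5 (rectified dial) shows the pointer in front of the dial with the green tab round its tip, about column 317. The ticks centre on column 289, so parallax matters. I'll look again from straight in front.

Call:
{"method": "send_rows", "body": {
  "steps": [
    {"fingers": 1, "xyz": [-36, 0, 0], "twist": 0},
    {"fingers": 1, "xyz": [-36, 0, 0], "twist": 0},
    {"fingers": 1, "xyz": [0, 0, 0], "twist": 0},
    {"fingers": 1, "xyz": [0, 0, 0], "twist": 0}
  ]
}}

```text
time_s: 3.4
eef_pos: [291.6, -109.7, 145.9]
tool_rot: [0.679, 0.734, 0.0, -0.0]
ft_force: [0.2, 0.1, -0.3]
grip_width: 93.2
finger_force: 0.0
```

Run:
```python
from rect import *
import rect
s,d2=wrist();print(s["eef_pos"]);pickle.dump(d2,open("w2.pkl","wb"))
rect.d=d2;rect.W=d2["world_to_cam"]
C=np.linalg.inv(rect.W)[:3,3];print("cam in gauge",R.T@(C[:2]-o),C[2])
cv2.imwrite("pics/w2r.png",warp(-11.)[:,:,::-1])
# extend rect view lower, both views side by side
def warp2(dd,xg,s=8):
    ys=np.arange(25,-25,-1/s);zs=np.arange(77,5,-1/s);Y,Z=np.meshgrid(ys,zs)
    P=np.stack([o[0]+R[0,0]*xg+R[0,1]*Y,o[1]+R[1,0]*xg+R[1,1]*Y,Z],-1).reshape(-1,3);W=dd["world_to_cam"]
    p=cv2.projectPoints(P,cv2.Rodrigues(W[:3,:3])[0],W[:3,3],K,np.array(dd["dist"]))[0].reshape(Y.shape+(2,)).astype(np.float32)
    return cv2.remap(dd["img"],p,None,cv2.INTER_CUBIC)
d1=pickle.load(open("w1.pkl","rb"))
cv2.imwrite("pics/c6.png",np.hstack([warp2(d1,-10.5),warp2(d2,-10.5)])[:,:,::-1])
```

```text
0.07367249893617538
gauge origin [443.94574817 -10.52788255]
pivot in gauge [-15.60861592   1.07969712]
[ 291.57045662 -109.71108073  145.9049319 ]
cam in gauge [-159.62955066   -3.00752182] 337.62503777493913
```

View pics/c6.png

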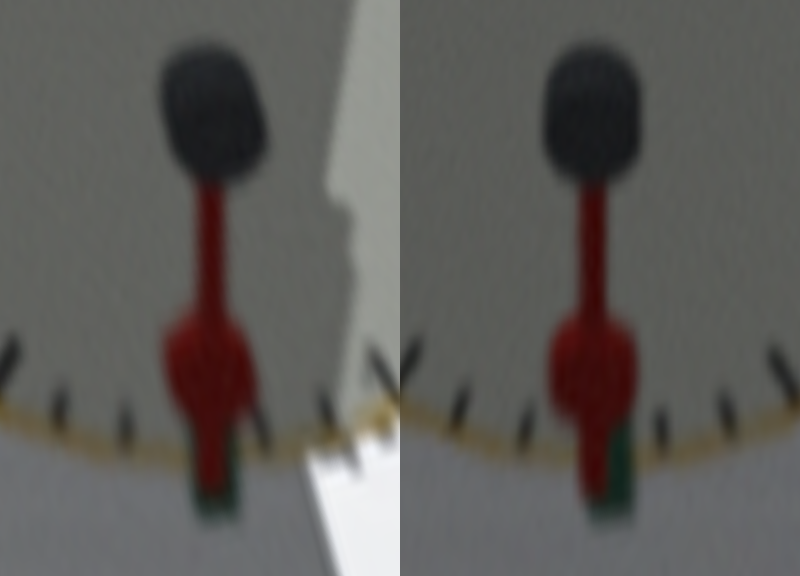

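Picture c6, from straight in front: pointer on the dial's centre line (column 592), green tab about columns 588–634, so about 2.3 mm towards −y. I'll refine this numerically.

Run:
```python
from rect import *
d2=pickle.load(open("w2.pkl","rb"));W=d2["world_to_cam"]
def warp2(xg,s=10):
    ys=np.arange(10,-10,-1/s);zs=np.arange(35,8,-1/s);Y,Z=np.meshgrid(ys,zs)
    P=np.stack([o[0]+R[0,0]*xg+R[0,1]*Y,o[1]+R[1,0]*xg+R[1,1]*Y,Z],-1).reshape(-1,3)
    p=cv2.projectPoints(P,cv2.Rodrigues(W[:3,:3])[0],W[:3,3],K,np.array(d2["dist"]))[0].reshape(Y.shape+(2,)).astype(np.float32)
    return cv2.remap(d2["img"],p,None,cv2.INTER_LINEAR).astype(int)
im=warp2(-11.6)
for v in range(50,250,10):
    r,g,b=im[v,:,0],im[v,:,1],im[v,:,2]
    G=np.nonzero(g-r>14)[0];Rr=np.nonzero(r-g>40)[0]
    print(round(35-v/10,1),"green",(10-G[[0,-1]]/10).round(1) if len(G) else "", "red",(10-Rr[[0,-1]]/10).round(1) if len(Rr) else "")
```

```text
0.07367249893617538
gauge origin [443.94574817 -10.52788255]
pivot in gauge [-15.60861592   1.07969712]
30.0 green  red [ 5.  -3.5]
29.0 green  red [ 4.1 -3.1]
28.0 green  red [ 3.  -2.2]
27.0 green  red [ 2.3 -1.2]
26.0 green  red [ 2.1 -0.7]
25.0 green  red [ 2.  -0.5]
24.0 green [-2.1 -3. ] red [ 2.  -0.2]
23.0 green [-2. -3.] red [ 2.  -0.1]
22.0 green [-1.9 -3. ] red [ 1.9 -0.1]
21.0 green [-1.9 -3.1] red [1.9 0. ]
20.0 green [-2.  -3.2] red [1.6 0.1]
19.0 green [-1.9 -3.4] red 
18.0 green [-1.9 -3.1] red 
17.0 green [-1.9 -2.9] red 
16.0 green  red 
15.0 green  red 
14.0 green  red 
13.0 green  red 
12.0 green  red 
11.0 green  red
```

Run:
```python
from rect import *
d2=pickle.load(open("w2.pkl","rb"));W=d2["world_to_cam"]
ys=np.arange(6,-8,-.5);zs=np.array([26,24,22,20,18,17,16,15,14.,13]);Y,Z=np.meshgrid(ys,zs);xg=-11.6
P=np.stack([o[0]+R[0,0]*xg+R[0,1]*Y,o[1]+R[1,0]*xg+R[1,1]*Y,Z],-1).reshape(-1,3)
p=cv2.projectPoints(P,cv2.Rodrigues(W[:3,:3])[0],W[:3,3],K,np.array(d2["dist"]))[0].reshape(Y.shape+(2,)).astype(np.float32)
im=cv2.remap(d2["img"],p,None,cv2.INTER_LINEAR).astype(int)
print(ys)
for z,row in zip(zs,im): print(z,"g-r",*(row[:,1]-row[:,0]),"| g",*row[:,1])
```

```text
0.07367249893617538
gauge origin [443.94574817 -10.52788255]
pivot in gauge [-15.60861592   1.07969712]
[ 6.   5.5  5.   4.5  4.   3.5  3.   2.5  2.   1.5  1.   0.5  0.  -0.5
 -1.  -1.5 -2.  -2.5 -3.  -3.5 -4.  -4.5 -5.  -5.5 -6.  -6.5 -7.  -7.5]
26.0 g-r -4 -6 -9 -11 -13 -17 -26 -35 -42 -46 -49 -48 -47 -44 -34 -23 -13 -7 0 3 4 3 2 1 0 1 1 0 | g 82 78 72 69 65 58 44 29 18 13 10 11 11 13 17 22 26 29 36 47 63 78 86 88 85 73 61 47
24.0 g-r -4 -3 -4 -3 -5 -7 -18 -30 -41 -46 -48 -48 -44 -37 -17 0 12 16 16 10 6 1 -1 -3 -4 -4 -5 -4 | g 87 87 86 85 82 78 60 41 23 15 12 12 13 16 24 31 35 39 43 50 62 76 84 87 85 76 66 55
22.0 g-r -5 -5 -6 -6 -7 -9 -19 -31 -40 -46 -48 -50 -44 -33 -10 8 16 17 15 10 4 -1 -4 -6 -7 -8 -9 -8 | g 89 89 89 89 87 83 64 43 25 16 11 10 13 19 29 35 35 37 39 46 58 73 82 87 86 83 80 77
20.0 g-r -2 -2 -1 -2 -3 -4 -14 -25 -35 -42 -47 -45 -40 -31 -9 9 16 17 17 13 7 2 0 -2 -3 -3 -1 -1 | g 98 98 98 98 96 92 73 53 33 20 11 12 15 21 29 35 36 37 39 48 59 74 86 94 95 96 98 99
18.0 g-r 0 1 2 1 0 -2 -9 -16 -21 -23 -25 -26 -23 -17 0 11 16 16 16 12 10 5 3 2 1 1 1 2 | g 103 103 104 104 1
[... 233 characters left out ...]
82 93 101 104 104 104 105
16.0 g-r 2 2 1 2 1 1 -1 -3 -2 1 4 6 7 8 11 13 12 12 11 10 8 5 3 2 2 2 1 2 | g 105 105 104 105 104 103 98 90 78 66 54 49 47 46 49 51 51 53 56 63 73 87 96 103 104 105 104 105
15.0 g-r 2 2 2 3 3 3 1 1 3 4 6 7 7 8 10 9 9 8 8 7 6 4 3 2 1 1 2 1 | g 104 103 103 105 105 104 102 98 90 79 69 66 63 63 64 65 65 66 69 73 80 91 99 104 104 104 104 104
14.0 g-r 2 2 3 2 3 2 2 2 2 5 6 7 8 7 7 7 5 6 5 6 5 3 3 3 1 1 2 2 | g 103 103 104 104 104 103 103 101 97 91 84 81 79 78 78 80 79 81 83 86 90 96 101 105 104 104 104 104
13.0 g-r 3 3 2 2 2 2 1 1 3 3 4 4 5 4 5 4 4 3 2 4 3 2 2 2 2 1 2 2 | g 104 104 104 103 103 103 103 102 101 97 93 91 91 90 92 94 95 96 95 96 97 100 102 104 104 103 103 103
```

Call:
{"method": "send_rows", "body": {
  "steps": [
    {"fingers": 1, "xyz": [0, 0, -22], "twist": 0},
    {"fingers": 1, "xyz": [0, 0, -22], "twist": 0},
    {"fingers": 1, "xyz": [0, 0, -22], "twist": 0},
    {"fingers": 1, "xyz": [21.8, 40, 0], "twist": 0.25},
    {"fingers": 1, "xyz": [21.8, 40, 0], "twist": 0},
    {"fingers": 1, "xyz": [21.8, 40, 0], "twist": 0},
    {"fingers": 1, "xyz": [21.8, 40, 0], "twist": 0},
    {"fingers": 1, "xyz": [0, 0, 0], "twist": 0},
    {"fingers": 1, "xyz": [0, 0, 0], "twist": 0}
  ]
}}

```text
time_s: 4.35
eef_pos: [443.5, -7.0, 211.1]
tool_rot: [0.678, 0.735, -0.001, -0.001]
ft_force: [-1.4, -0.3, 0.6]
grip_width: 92.8
finger_force: 0.0
```

Run:
```python
from h import *
import pickle
s,d=wrist();print(s["eef_pos"],s["tool_rot"],s["ft_force"])
pickle.dump(d,open("w3.pkl","wb"));I=d["img"]
m=(I.max(2)<45).astype(np.uint8)
n,l,st,c=cv2.connectedComponentsWithStats(m)
for i in range(1,n):
    if st[i,4]>150:print(st[i],c[i])
K=np.array([[d["fx"],0,d["cx"]],[0,d["fy"],d["cy"]],[0,0,1.]]);W=d["world_to_cam"]
p=cv2.projectPoints(np.array([[444,-10.5,176.]]),cv2.Rodrigues(W[:3,:3])[0],W[:3,3],K,np.array(d["dist"]))[0];print("expected handle top",p)
cv2.imwrite("pics/w3.png",I[:,:,::-1])
```

```text
[443.52175058  -6.96478939 211.09161173] [ 6.77660861e-01  7.35373784e-01 -6.15504104e-04 -8.81025273e-04] [-1.39387941 -0.25141875  0.56530566]
[171  96  43  30 537] [196.79143389 109.20670391]
[468 179  48   8 201] [494.77114428 182.24875622]
[ 302  213   39   62 2093] [320.7711419  245.28380315]
[    0   282   640   198 40789] [290.58836941 395.93765476]
[231 402  35  12 173] [253.67052023 407.41040462]
expected handle top [[[320.40872557 259.30499322]]]
```

View pics/w3.png

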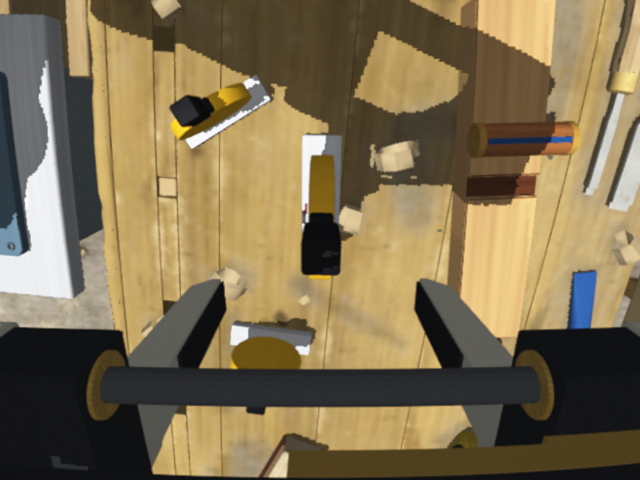

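The wrist picture w3 shows the handle top at (321,261), as expected. The bar runs from (480,139) to (570,139), the groove lies at rows 175–198, and the joist's far edge goes from (554,0) to (521,335).

Run:
```python
from h import *
import pickle
d=pickle.load(open("w3.pkl","rb"));I=d["img"].astype(int)
for v in (20,60,100,220,240,270,300,320): # right edge: pale wood -> background gradient
    g=I[v,500:580].sum(1); dd=np.abs(np.convolve(g,[1,1,-1,-1],"valid")); k=dd.argsort()[::-1][:3]+501.5; print(v,k,dd.max())
for u in (480,495,510,525): # groove dark rows
    r=I[165:210,u,0]; print(u,r.tolist())
c=[atz(d,p,45) for p in((536,175),(534,198))];print("groove far corners",c)
print("bar ends",atz(d,(480,139),60),atz(d,(568,139),60))
a,b=atz(d,(554,0),45),atz(d,(521,335),45);e=a-b;print("far edge",a,b,np.arctan2(-e[0],e[1]))
```

```text
20 [553.5 554.5 552.5] 288
60 [538.5 537.5 550.5] 447
100 [547.5 546.5 548.5] 295
220 [555.5 552.5 554.5] 217
240 [547.5 549.5 546.5] 275
270 [577.5 541.5 576.5] 332
300 [568.5 569.5 567.5] 419
320 [567.5 568.5 566.5] 461
480 [104, 104, 103, 103, 103, 104, 105, 103, 105, 96, 73, 69, 55, 46, 46, 46, 45, 43, 43, 45, 44, 44, 46, 45, 47, 48, 47, 47, 46, 47, 52, 68, 83, 79, 74, 89, 98, 102, 118, 149, 201, 229, 231, 231, 231]
495 [110, 110, 109, 110, 111, 109, 111, 111, 107, 85, 68, 63, 49, 45, 45, 44, 43, 44, 43, 44, 45, 45, 47, 47, 48, 48, 48, 46, 43, 48, 61, 79, 78, 68, 79, 92, 97, 93, 111, 173, 217, 227, 226, 227, 226]
510 [111, 113, 111, 112, 112, 110, 113, 110, 95, 73, 78, 65, 51, 45, 46, 44, 42, 39, 40, 41, 43, 47, 46, 47, 46, 45, 48, 46, 46, 53, 68, 75, 69, 70, 96, 102, 107, 113, 130, 187, 231, 235, 234, 234, 234]
525 [171, 202, 211, 223, 235, 237, 236, 234, 207, 166, 147, 123, 115, 114, 111, 107, 104, 101, 102, 105, 111, 113, 116, 117, 117, 115, 115, 113, 103, 78, 149, 217, 185, 226, 243, 245, 244, 243, 243, 242, 242, 242, 242, 242, 241]
groove far corners [array([649.5,  42.7]), array([653. ,  20.1])]
bar ends [580.8  71.1] [663.4  79.6]
far edge [632.1 196.5] [ 678.6 -133.6] 0.13994558923816514
```

Call:
{"method": "send_rows", "body": {
  "steps": [
    {"fingers": 1, "xyz": [-3, 1, 18], "twist": 0},
    {"fingers": 1, "xyz": [0, 0, 18], "twist": 0},
    {"fingers": 1, "xyz": [0, 0, 18], "twist": 0},
    {"fingers": 1, "xyz": [0, 0, 18], "twist": 0},
    {"fingers": 1, "xyz": [0, 0, 0], "twist": 0},
    {"fingers": 1, "xyz": [0, 0, 0], "twist": 0}
  ]
}}

```text
time_s: 5.0
eef_pos: [444.5, -11.7, 140.3]
tool_rot: [0.679, 0.734, -0.0, 0.0]
ft_force: [0.3, -0.5, -0.3]
grip_width: 92.9
finger_force: 0.0
```

Call:
{"method": "send_rows", "body": {
  "steps": [
    {"fingers": 0, "xyz": [0, 0, 0], "twist": 0},
    {"fingers": 0, "xyz": [0, 0, 0], "twist": 0},
    {"fingers": 0, "xyz": [0, 0, 0], "twist": 0},
    {"fingers": 0, "xyz": [0, 0, 0], "twist": 0},
    {"fingers": 0, "xyz": [0, 0, 0], "twist": 0},
    {"fingers": 0, "xyz": [0, 0, 0], "twist": 0}
  ],
  "newtons": 50
}}

```text
time_s: 5.6
eef_pos: [445.3, -11.0, 139.7]
tool_rot: [0.679, 0.734, 0.0, 0.0]
ft_force: [-0.5, 0.3, 0.4]
grip_width: 49.2
finger_force: 0.0
```

Call:
{"method": "send_rows", "body": {
  "steps": [
    {"fingers": 0, "xyz": [0, 0, 0], "twist": 0},
    {"fingers": 0, "xyz": [0, 0, 0], "twist": 0},
    {"fingers": 0, "xyz": [0, 0, 0], "twist": 0},
    {"fingers": 0, "xyz": [0, 0, 0], "twist": 0},
    {"fingers": 0, "xyz": [0, 0, 0], "twist": 0}
  ]
}}

```text
time_s: 6.1
eef_pos: [445.2, -11.0, 139.6]
tool_rot: [0.679, 0.734, -0.0, -0.0]
ft_force: [-1.4, 0.2, -1.4]
grip_width: 25.1
finger_force: 49.9
```

Call:
{"method": "send_rows", "body": {
  "steps": [
    {"fingers": 0, "xyz": [0, 0, -10], "twist": 0},
    {"fingers": 0, "xyz": [0, 0, -30], "twist": -1},
    {"fingers": 0, "xyz": [0, 0, -30], "twist": -1.5},
    {"fingers": 0, "xyz": [0, 0, -30], "twist": 0},
    {"fingers": 0, "xyz": [10, 15, 0], "twist": 0},
    {"fingers": 0, "xyz": [18, 30, 0], "twist": 0},
    {"fingers": 0, "xyz": [18, 30, 0], "twist": 0},
    {"fingers": 0, "xyz": [18, 30, 0], "twist": 0},
    {"fingers": 0, "xyz": [18, 30, 0], "twist": 0},
    {"fingers": 0, "xyz": [18, 30, 0], "twist": 0},
    {"fingers": 0, "xyz": [10.8, 18.3, 0], "twist": 0},
    {"fingers": 0, "xyz": [0, 0, 0], "twist": 0},
    {"fingers": 0, "xyz": [0, 0, 0], "twist": 0},
    {"fingers": 0, "xyz": [0, 0, 0], "twist": 0}
  ]
}}

```text
time_s: 7.5
eef_pos: [612.8, 120.8, 239.5]
tool_rot: [0.663, 0.749, -0.001, -0.0]
ft_force: [0.5, -0.6, -3.4]
grip_width: 25.2
finger_force: 49.9
```

Run:
```python
from h import *
import pickle
s,d=wrist();print(s["eef_pos"],s["tool_rot"],s["ft_force"],s["wrist_torque"],s["joint_pos"])
pickle.dump(d,open("w4.pkl","wb"));cv2.imwrite("pics/w4.png",d["img"][:,:,::-1])
S=arm.get_image("side");cv2.imwrite("pics/s4.png",S["img"][:,:,::-1])
I=d["img"].astype(int)
m=((I[...,2]-I[...,0]>40)).astype(np.uint8)
n,l,st,c=cv2.connectedComponentsWithStats(m)
for i in range(1,n):
    if st[i,4]>60:print("blue",st[i],c[i],atz(d,c[i],74))
```

```text
[612.80348828 120.8180056  239.54543514] [ 6.62632495e-01  7.48944417e-01 -5.44202855e-04 -3.75055968e-04] [ 0.53401297 -0.62904108 -3.36714792] [-0.06473977 -0.07795919  0.02199008] [ 1.65120251e-02  3.71562260e-01  1.26303316e+00 -2.97460419e-04
  1.50828531e+00 -1.05608625e-01]
blue [284 250  14   5  64] [290.515625 252.09375 ] [588.8  70.9]
blue [342 250  17   5  66] [351.09090909 251.92424242] [649.5  78.6]
```

Call:
{"method": "send_rows", "body": {
  "steps": [
    {"fingers": 0, "xyz": [0, 0, 10], "twist": 0},
    {"fingers": 0, "xyz": [0, 0, 10], "twist": 0},
    {"fingers": 0, "xyz": [0, 0, 2], "twist": 0},
    {"fingers": 0, "xyz": [0, 0, 1.5], "twist": 0},
    {"fingers": 0, "xyz": [0, 0, 0], "twist": 0},
    {"fingers": 0, "xyz": [0, 0, 0], "twist": 0}
  ],
  "newtons": 60
}}

```text
time_s: 8.2
eef_pos: [613.9, 121.3, 216.4]
tool_rot: [0.663, 0.749, 0.0, 0.0]
ft_force: [0.1, 0.9, -3.0]
grip_width: 25.0
finger_force: 59.9
```

Call:
{"method": "send_rows", "body": {
  "steps": [
    {"fingers": 0, "xyz": [0, 0, 1], "twist": 0},
    {"fingers": 0, "xyz": [0, 0, 0], "twist": 0},
    {"fingers": 0, "xyz": [0, 0, 0], "twist": 0}
  ]
}}

```text
time_s: 8.5
eef_pos: [613.7, 121.4, 215.3]
tool_rot: [0.663, 0.749, 0.0, 0.0]
ft_force: [0.2, -0.1, -3.3]
grip_width: 25.3
finger_force: 59.9
```

Call:
{"method": "send_rows", "body": {
  "steps": [
    {"fingers": 0, "xyz": [0, 0, 1], "twist": 0},
    {"fingers": 0, "xyz": [0, 0, 0], "twist": 0},
    {"fingers": 0, "xyz": [0, 0, 0], "twist": 0}
  ]
}}

```text
time_s: 8.8
eef_pos: [613.8, 121.3, 214.4]
tool_rot: [0.663, 0.749, 0.0, 0.0]
ft_force: [0.9, 0.3, -2.6]
grip_width: 25.5
finger_force: 59.9
```

Call:
{"method": "send_rows", "body": {
  "steps": [
    {"fingers": 0, "xyz": [0, 0, 0.7], "twist": 0},
    {"fingers": 0, "xyz": [0, 0, 0], "twist": 0},
    {"fingers": 0, "xyz": [0, 0, 0], "twist": 0}
  ]
}}

```text
time_s: 9.1
eef_pos: [613.9, 121.3, 213.8]
tool_rot: [0.663, 0.749, 0.0, 0.0]
ft_force: [-0.8, -0.1, 0.3]
grip_width: 25.3
finger_force: 60.0
```

Call:
{"method": "send_rows", "body": {
  "steps": [
    {"fingers": 0, "xyz": [-1, 0, 0.3], "twist": 0},
    {"fingers": 0, "xyz": [-3, 0, 0], "twist": 0},
    {"fingers": 0, "xyz": [-4, 0, 0], "twist": 0},
    {"fingers": 0, "xyz": [-4, 0, 0], "twist": 0},
    {"fingers": 0, "xyz": [-4, 0, 0], "twist": 0},
    {"fingers": 0, "xyz": [-4, 0, 0], "twist": 0},
    {"fingers": 0, "xyz": [-4, 0, 0], "twist": 0},
    {"fingers": 0, "xyz": [-4, 0, 0], "twist": 0},
    {"fingers": 0, "xyz": [-2, 0, 0], "twist": 0},
    {"fingers": 0, "xyz": [0, 0, 0], "twist": 0}
  ]
}}

```text
time_s: 10.1
eef_pos: [617.7, 90.9, 213.7]
tool_rot: [0.663, 0.749, 0.0, 0.0]
ft_force: [-0.3, 0.7, 4.9]
grip_width: 25.2
finger_force: 60.0
```

```bash
cat > look.py <<'E'
from h import *
import sys,pickle
n=sys.argv[1]
s,d=wrist();print(s["time_s"],s["eef_pos"].round(1),s["ft_force"].round(1),s["wrist_torque"].round(2),"finger",s["grip_width"])
pickle.dump((s,d),open(n+".pkl","wb"));cv2.imwrite(f"pics/{n}.png",d["img"][:,:,::-1])
I=d["img"].astype(int);K=np.array([[d["fx"],0,d["cx"]],[0,d["fy"],d["cy"]],[0,0,1.]]);W=d["world_to_cam"]
# sample wood top along joist-y lines at bar's outer ends; brass band rows
o=np.array([617,28.]);y=.122;R=np.array([[np.cos(y),-np.sin(y)],[np.sin(y),np.cos(y)]])
for xj in (-30,48):
    ys=np.arange(90,-40,-2.);P=np.array([[*(o+R@[xj,t]),60] for t in ys])
    p=cv2.projectPoints(P,cv2.Rodrigues(W[:3,:3])[0],W[:3,3],K,np.array(d["dist"]))[0][:,0]
    print(xj,[(int(t),*I[int(round(v)),int(round(u))]) if False else f"{int(t)}:{'/'.join(map(str,I[int(round(v)),int(round(u))]))}" for t,(u,v) in zip(ys,p) if 0<=u<639.4 and 0<=v<479.4])
E
python3 look.py w5
```

```text
10.1 [617.7  90.9 213.7] [-0.3  0.7  4.9] [-0.35  0.02 -0.02] finger 25.185089244941324
-30 ['90:247/223/155', '88:244/217/149', '86:246/222/155', '84:244/217/150', '82:241/211/146', '80:243/215/152', '78:247/230/166', '76:253/240/175', '74:250/231/161', '72:250/229/158', '70:250/230/161', '68:248/225/155', '66:249/228/159', '64:247/222/153', '62:245/217/149', '60:247/222/155', '58:245/217/151', '56:243/214/146', '54:246/221/153', '52:249/234/171', '50:222/194/132', '48:181/151/100', '46:138/109/71', '44:95/63/38', '42:126/80/46', '40:159/99/57', '38:177/111/64', '36:197/126/73', '34:213/137/78', '32:218/142/80', '30:227/150/85', '28:229/153/88', '26:233/158/91', '24:234/161/92', '22:236/164/94', '20:237/165/94', '18:230/154/88', '16:204/131/74', '14:150/115/103', '12:174/142/109', '10:190/149/96', '8:194/154/101', '6:202/162/106', '4:206/167/109', '2:207/166/110', '0:211/172/113', '-2:211/176/115', '-4:242/221/153', '-6:250/237/168', '-8:248/231/159', '-10:130/124/109', '-12:112/113/105', '-14:116/115/107', '-16:115/116/107', '-18:114/114/106', '-20:114/114/106', '-22:115/116/107', 
[... 541 characters left out ...]
:95/65/34', '38:94/64/36', '36:98/65/36', '34:101/66/37', '32:104/69/40', '30:108/71/40', '28:113/73/42', '26:113/73/41', '24:110/67/39', '22:194/124/70', '20:208/133/75', '18:216/140/78', '16:225/149/83', '14:174/130/87', '12:231/203/139', '10:233/207/137', '8:233/206/136', '6:232/207/138', '4:231/207/140', '2:233/207/139', '0:233/207/139', '-2:232/206/136', '-4:233/206/137', '-6:233/206/135', '-8:231/200/132', '-10:138/129/111', '-12:114/114/107', '-14:114/114/106', '-16:114/114/106', '-18:115/116/108', '-20:115/115/107', '-22:115/116/107', '-24:115/115/107', '-26:115/115/107', '-28:116/116/108', '-30:114/115/106', '-32:115/115/107', '-34:115/115/107', '-36:115/115/107', '-38:115/115/107']
```

Call:
{"method": "send_rows", "body": {
  "steps": [
    {"fingers": 0, "xyz": [-2, 0, 0], "twist": 0},
    {"fingers": 0, "xyz": [-4, 0, 0], "twist": 0},
    {"fingers": 0, "xyz": [-4, 0, 0], "twist": 0},
    {"fingers": 0, "xyz": [-4, 0, 0], "twist": 0},
    {"fingers": 0, "xyz": [-4, 0, 0], "twist": 0},
    {"fingers": 0, "xyz": [-4, 0, 0], "twist": 0},
    {"fingers": 0, "xyz": [-4, 0, 0], "twist": 0},
    {"fingers": 0, "xyz": [-4, 0, 0], "twist": 0},
    {"fingers": 0, "xyz": [-4, 0, 0], "twist": 0},
    {"fingers": 0, "xyz": [-3, 0, 0], "twist": 0},
    {"fingers": 0, "xyz": [0, 0, 0], "twist": 0}
  ]
}}

```text
time_s: 11.25
eef_pos: [622.4, 54.1, 214.2]
tool_rot: [0.663, 0.749, 0.0, 0.001]
ft_force: [-0.9, 0.1, 7.5]
grip_width: 25.2
finger_force: 60.0
```

Call:
{"method": "send_rows", "body": {
  "steps": [
    {"fingers": 0, "xyz": [-2, 0, 0], "twist": 0},
    {"fingers": 0, "xyz": [-2, 0, 0], "twist": 0},
    {"fingers": 0, "xyz": [-2, 0, 0.3], "twist": 0},
    {"fingers": 0, "xyz": [0, 0, 0], "twist": 0}
  ]
}}

```text
time_s: 11.65
eef_pos: [623.2, 47.9, 213.6]
tool_rot: [0.663, 0.749, 0.0, 0.001]
ft_force: [-0.0, -1.4, 6.1]
grip_width: 24.7
finger_force: 60.0
```

Call:
{"method": "send_rows", "body": {
  "steps": [
    {"fingers": 0, "xyz": [-2, 0, 0], "twist": 0},
    {"fingers": 0, "xyz": [-2, 0, 0.3], "twist": 0},
    {"fingers": 0, "xyz": [-2, 0, 0.5], "twist": 0},
    {"fingers": 0, "xyz": [0, 0, 0], "twist": 0}
  ]
}}

```text
time_s: 12.05
eef_pos: [623.8, 41.9, 212.2]
tool_rot: [0.663, 0.749, -0.0, 0.001]
ft_force: [0.5, -2.4, 3.7]
grip_width: 25.5
finger_force: 60.0
```

```bash
python3 look.py w6 | sed 's/-20:.*//'
```

```text
12.05 [623.8  41.9 212.2] [ 0.5 -2.4  3.7] [-0.88 -0.24  0.02] finger 25.457992364932817
-30 ['90:160/132/85', '88:154/127/85', '86:160/135/92', '84:168/142/100', '82:133/106/71', '80:139/113/76', '78:141/114/76', '76:139/112/77', '74:142/116/79', '72:141/115/79', '70:140/116/79', '68:194/160/107', '66:240/209/141', '64:239/205/138', '62:241/209/142', '60:237/202/140', '58:236/203/139', '56:239/209/146', '54:251/235/170', '52:252/236/169', '50:248/227/157', '48:249/228/159', '46:248/225/155', '44:247/223/153', '42:246/220/149', '40:242/211/142', '38:244/217/146', '36:242/212/142', '34:239/207/137', '32:242/212/142', '30:244/218/147', '28:247/232/164', '26:240/211/142', '24:248/221/150', '22:147/118/75', '20:130/103/65', '18:109/71/40', '16:150/96/54', '14:166/104/59', '12:180/114/65', '10:200/128/73', '8:212/138/78', '6:220/144/80', '4:227/148/86', '2:228/149/87', '0:225/148/84', '-2:222/147/82', '-4:213/140/78', '-6:204/130/73', '-8:193/124/69', '-10:174/115/66', '-12:241/205/136', '-14:246/221/148', '-16:243/214/143', '-18:241/210/141', '
48 ['90:204/180/127', '88:178/156/110', '86:85/73/53', '84:83/74/53', '82:82/73/53', '80:83/72/55', '78:82/72/55', '76:83/74/59', '74:83/75/60', '72:83/76/61', '70:82/76/60', '68:86/77/64', '66:88/79/65', '64:90/79/63', '62:91/81/65', '60:92/81/62', '58:91/80/60', '56:94/82/60', '54:94/81/59', '52:96/82/58', '50:97/83/58', '48:98/83/57', '46:98/83/57', '44:99/84/57', '42:102/85/58', '40:99/84/57', '38:99/84/55', '36:98/82/54', '34:97/82/54', '32:99/83/56', '30:98/83/57', '28:98/82/56', '26:99/82/55', '24:99/83/56', '22:100/84/57', '20:96/78/45', '18:95/68/33', '16:97/68/36', '14:102/68/37', '12:104/69/39', '10:104/67/39', '8:105/69/40', '6:101/66/39', '4:103/66/38', '2:101/66/39', '0:95/64/36', '-2:92/58/34', '-4:90/58/35', '-6:88/57/33', '-8:86/54/31', '-10:102/75/43', '-12:221/188/121', '-14:231/202/134', '-16:230/200/132', '-18:229/200/132', '
```

Call:
{"method": "send_rows", "body": {
  "steps": [
    {"fingers": 0, "xyz": [-2, 0, 0.4], "twist": 0},
    {"fingers": 0, "xyz": [-2, 0, 0.4], "twist": 0},
    {"fingers": 0, "xyz": [-2, 0, 0.3], "twist": 0},
    {"fingers": 0, "xyz": [0, 0, 0], "twist": 0}
  ]
}}

```text
time_s: 12.5
eef_pos: [624.2, 36.5, 210.7]
tool_rot: [0.663, 0.749, -0.0, 0.0]
ft_force: [2.5, -2.5, 2.3]
grip_width: 25.6
finger_force: 59.9
```

```bash
python3 look.py w7 | grep -oE '^[0-9.]+ \[.*|(^-30|^48|^[a-z])|.(-?(2[0-4]|1[0-9]|[2-9]|0)):[0-9/]+' | tr '\n' ' '
```

```text
12.5 [624.2  36.5 210.7] [ 2.5 -2.5  2.3] [-0.91 -0.5   0.01] finger 25.6178742778127 -30 90:112/89/58 88:149/123/82 86:158/133/90 84:135/108/73 82:134/106/71 80:138/111/73 78:141/113/76 76:140/112/76 74:141/115/78 72:140/116/80 70:141/116/80 68:146/122/82 66:144/119/79 64:152/125/84 62:240/207/141 60:236/201/138 58:236/203/140 56:239/210/146 54:252/235/169 52:252/237/171 50:248/225/155 48:248/226/157 46:248/226/156 44:246/222/152 42:244/217/147 40:242/212/143 38:244/215/145 36:244/216/146 34:239/207/138 32:242/213/144 30:243/216/147 28:247/231/161 26:245/226/153 '24:249/227/155 '22:247/218/147 '20:154/123/80 '18:129/101/63 '16:108/70/39 '14:149/96/54 '12:179/114/63 '10:191/124/70 '8:199/129/72 '6:208/133/76 '4:224/146/84 '2:227/150/85 '0:228/150/85 '-2:229/153/86 '-4:224/147/84 '-6:215/141/80 '-8:209/134/76 '-10:188/119/67 '-12:172/115/65 '-14:241/208/138 '-16:243/214/145 '-18:241/210/141 '-20:243/213/142 '-22:241/211/142 '-24:243/225/155 26:237/211/141 28:209/169/107 30:228/186/122 32:224/183/119 34:218/179/113 36:247/222/149 38:246/218/146 48 ['90:203/177/124', '88:203/181/128', '
[... 309 characters left out ...]
99/85/59', '44:100/85/59', '42:101/85/56', '40:99/83/55', '38:99/84/55', '36:99/84/55', '34:99/83/55', '32:99/83/56', '30:98/83/57', '28:98/82/56', '26:99/83/56', '24:100/83/56', '22:100/83/56', '20:97/82/55', '18:94/75/43', '16:102/75/37', '14:105/77/38', '12:105/76/38', '10:107/76/39', '8:109/76/39', '6:106/69/39', '4:106/67/39', '2:102/66/38', '0:97/63/37', '-2:95/61/35', '-4:90/59/33', '-6:92/60/35', '-8:90/58/33', '-10:89/59/33', '-12:87/62/34', '-14:137/114/71', '-16:231/200/132', '-18:230/201/132', '-20:228/198/129', '-22:216/184/118', '-24:216/182/116', '-26:226/193/122', '-28:229/199/126', '-30:230/200/130', '-32:229/198/130', '-34:231/202/134', '-36:231/204/135', '-38:231/204/135']
```

Run:
```python
import cv2
for n in("w4","w5","w6","w7"):
    I=cv2.imread(f"pics/{n}.png").astype(int)
    for u in(306,334): print(n,u,[f"{v}:{'/'.join(map(str,I[v,u]))}" for v in range(120,148,1)])
```

```text
w4 306 ['120:24/35/56', '121:21/31/52', '122:21/31/50', '123:28/42/60', '124:45/68/89', '125:59/90/114', '126:62/95/120', '127:62/94/120', '128:61/94/119', '129:62/95/120', '130:61/94/120', '131:62/94/120', '132:68/95/119', '133:92/104/117', '134:121/119/119', '135:136/133/130', '136:141/138/136', '137:142/139/136', '138:140/137/134', '139:140/138/134', '140:140/137/133', '141:142/138/134', '142:141/137/134', '143:140/136/134', '144:142/138/135', '145:141/137/135', '146:141/136/134', '147:141/137/135']
w4 334 ['120:62/84/99', '121:59/83/96', '122:61/85/100', '123:62/89/110', '124:66/100/126', '125:72/108/139', '126:73/111/141', '127:70/109/140', '128:72/111/140', '129:73/111/140', '130:71/110/140', '131:71/110/140', '132:72/108/137', '133:115/132/147', '134:213/213/212', '135:251/249/247', '136:243/241/239', '137:179/177/173', '138:146/143/141', '139:147/144/141', '140:146/144/141', '141:147/144/142', '142:147/144/142', '143:148/145/143', '144:148/146/142', '145:147/145/143', '146:147/144/141', '147:147/144/142']
w5 306 ['120:61/95/119', '121:61/93/119', '122:63/95/120', '123:62/94/1
[... 2302 characters left out ...]
/94/119', '139:62/94/119', '140:73/97/118', '141:102/109/118', '142:125/123/123', '143:134/132/129', '144:136/133/130', '145:138/134/132', '146:137/134/131', '147:136/133/130']
w7 334 ['120:90/138/176', '121:91/141/181', '122:110/169/211', '123:136/204/240', '124:146/216/246', '125:153/226/249', '126:162/233/252', '127:139/208/243', '128:87/135/171', '129:66/102/129', '130:67/102/130', '131:68/104/132', '132:68/104/130', '133:67/103/131', '134:67/103/131', '135:68/104/132', '136:67/104/131', '137:68/105/133', '138:69/104/133', '139:67/103/132', '140:72/103/128', '141:99/111/123', '142:126/124/125', '143:139/134/132', '144:143/141/139', '145:141/138/137', '146:142/139/136', '147:144/141/139']
```

Call:
{"method": "send_rows", "body": {
  "steps": [
    {"fingers": 0, "xyz": [0, 0, 0], "twist": 0},
    {"fingers": 0, "xyz": [0, 0, 0], "twist": 0},
    {"fingers": 0, "xyz": [-1.5, 0, 0], "twist": 0},
    {"fingers": 0, "xyz": [-1.5, 0, 0], "twist": 0},
    {"fingers": 0, "xyz": [-1.5, 0, 0], "twist": 0},
    {"fingers": 0, "xyz": [-1.5, 0, 0], "twist": 0},
    {"fingers": 0, "xyz": [0, 0, 0], "twist": 0},
    {"fingers": 0, "xyz": [0, 0, 0], "twist": 0}
  ],
  "newtons": 15
}}

```text
time_s: 13.35
eef_pos: [624.5, 30.8, 210.5]
tool_rot: [0.663, 0.749, -0.0, -0.0]
ft_force: [-0.0, -0.3, -4.4]
grip_width: 26.1
finger_force: 15.0
```

```bash
cat > chk.py <<'E'
from h import *
import sys,pickle
n=sys.argv[1]
s,d=wrist();I=d["img"].astype(int);cv2.imwrite(f"pics/{n}.png",d["img"][:,:,::-1]);pickle.dump((s,d),open(n+".pkl","wb"))
def edge(u):   # brown -> grey foot, via red-blue difference
    f=(I[110:160,u-1:u+2,0]-I[110:160,u-1:u+2,2]).mean(1); k=np.nonzero(f<25)[0]; k=[i for i in k if (f[i:i+4]<25).all()][0]
    return 110+k-1+(f[k-1]-25)/(f[k-1]-f[k])
e=[edge(306),edge(334)]; th=-(np.mean(e)-133.4)/179.6
o=np.array([617,28.]);y=.122;R=np.array([[np.cos(y),-np.sin(y)],[np.sin(y),np.cos(y)]])
pj=R.T@(s["eef_pos"][:2]-o)
K=np.array([[d["fx"],0,d["cx"]],[0,d["fy"],d["cy"]],[0,0,1.]]);W=d["world_to_cam"];out=[]
ys=np.arange(40,-30,-.5)
for xj in(-30,-26):
    P=np.array([[*(o+R@[xj,t]),56] for t in ys])
    p=cv2.projectPoints(P,cv2.Rodrigues(W[:3,:3])[0],W[:3,3],K,np.array(d["dist"]))[0][:,0]
    c=np.array([I[int(round(v)),int(round(u))] for u,v in p]); k=ys[(c[:,1]/c[:,0]<.72)&(c[:,0]>90)]
    out.append((k.min(),k.max()))
print("t",s["time_s"],"z",s["eef_pos"][2].round(1),"F",s["ft_force"].round(1),"edge",np.round(e,1),"roll",th.round(4),"TCP joist",pj.round(1),"foot ctr y'",(pj[1]+158.6*th).round(1),"bar span",out,s["finger_force"])
E
python3 chk.py w8
```

```text
t 13.35 z 210.5 F [-0.  -0.3 -4.4] edge [136.7 136.8] roll -0.0188 TCP joist [7.8 1.9] foot ctr y' -1.1 bar span [(np.float64(-14.5), np.float64(15.5)), (np.float64(-14.5), np.float64(15.5))] 14.99946042895317
```

Call:
{"method": "send_rows", "body": {
  "steps": [
    {"fingers": 0, "xyz": [0, 0, 0.7], "twist": 0},
    {"fingers": 0, "xyz": [0, 0, 0.7], "twist": 0},
    {"fingers": 0, "xyz": [0, 0, 0], "twist": 0},
    {"fingers": 0, "xyz": [0, 0, 0], "twist": 0}
  ]
}}

```text
time_s: 13.8
eef_pos: [625.0, 31.0, 210.3]
tool_rot: [0.663, 0.749, 0.0, 0.0]
ft_force: [-0.7, -0.1, 2.1]
grip_width: 25.7
finger_force: 15.0
```

```bash
python3 chk.py w9
```

```text
t 13.8 z 210.3 F [-0.7 -0.1  2.1] edge [136.7 136.8] roll -0.0188 TCP joist [8.3 2. ] foot ctr y' -1.0 bar span [(np.float64(-14.0), np.float64(14.5)), (np.float64(-14.0), np.float64(15.5))] 15.011831223964691
```

Call:
{"method": "send_rows", "body": {
  "steps": [
    {"fingers": 0, "xyz": [-1, 0, 0], "twist": 0},
    {"fingers": 0, "xyz": [-1.5, 0, 0], "twist": 0},
    {"fingers": 0, "xyz": [-1.5, 0, 0], "twist": 0},
    {"fingers": 0, "xyz": [-1, 0, 0], "twist": 0},
    {"fingers": 0, "xyz": [0, 0, 0], "twist": 0},
    {"fingers": 0, "xyz": [0, 0, 0], "twist": 0}
  ]
}}

```text
time_s: 14.45
eef_pos: [626.0, 25.9, 210.1]
tool_rot: [0.663, 0.749, 0.001, 0.001]
ft_force: [-0.4, 1.1, 4.9]
grip_width: 25.9
finger_force: 15.0
```

```bash
python3 chk.py w10
```

```text
t 14.45 z 210.1 F [-0.4  1.1  4.9] edge [130.9 130.7] roll 0.0146 TCP joist [ 8.7 -3.2] foot ctr y' -0.9 bar span [(np.float64(-14.5), np.float64(15.0)), (np.float64(-14.5), np.float64(15.0))] 15.011433362960815
```

Call:
{"method": "send_rows", "body": {
  "steps": [
    {"fingers": 0, "xyz": [-1, 0, -0.2], "twist": 0},
    {"fingers": 0, "xyz": [-1, 0, -0.2], "twist": 0},
    {"fingers": 0, "xyz": [-1, 0, -0.1], "twist": 0},
    {"fingers": 0, "xyz": [-1, 0, 0], "twist": 0},
    {"fingers": 0, "xyz": [0, 0, 0], "twist": 0},
    {"fingers": 0, "xyz": [0, 0, 0], "twist": 0},
    {"fingers": 0, "xyz": [0, 0, 0], "twist": 0}
  ]
}}

```text
time_s: 15.2
eef_pos: [626.0, 22.1, 210.0]
tool_rot: [0.663, 0.749, 0.0, 0.0]
ft_force: [0.6, 0.6, 3.6]
grip_width: 25.8
finger_force: 15.0
```

```bash
python3 chk.py w11
python3 - <<'E'
from h import *
S=arm.get_image("side");cv2.imwrite("pics/s11.png",S["img"][:,:,::-1])
K=np.array([[S["fx"],0,S["cx"]],[0,S["fy"],S["cy"]],[0,0,1.]]);W=S["world_to_cam"]
I=S["img"].astype(int);m=(I[...,0]-I[...,1]>45)&(I[...,1]<.45*I[...,0])&(I[...,2]<.5*I[...,0])
g=(I[...,1]-I[...,0]>8)&(I[...,1]>I[...,2]-3)
p=cv2.projectPoints(np.array([[609,26,143-0.],[609,26,97.]]),cv2.Rodrigues(W[:3,:3])[0],W[:3,3],K,np.array(S["dist"]))[0][:,0];print("pivot,tip px",p)
x0,y0=p.mean(0).astype(int)
for n,k in(("red",m),("green",g)):
    v,u=np.nonzero(k[y0-25:y0+25,x0-20:x0+20]);print(n,sorted(zip((v+y0-25).tolist(),(u+x0-20).tolist())))
E
```

```text
t 15.2 z 210.0 F [0.6 0.6 3.6] edge [126.2 126.2] roll 0.0402 TCP joist [ 8.2 -7. ] foot ctr y' -0.6 bar span [(np.float64(-14.0), np.float64(15.0)), (np.float64(-14.0), np.float64(15.0))] 14.999044686555862
pivot,tip px [[271.21877959 237.68961076]
 [272.78321663 251.6635151 ]]
red []
green [(253, 272), (254, 272)]
```

Run:
```python
import cv2
I=cv2.imread("pics/s11.png").astype(int)
for v in range(234,258): print(v," ".join(f"{I[v,u,2]-I[v,u,1]:4d}" for u in range(262,282)))
```

```text
234   26   10   -1   -1    0   -1    0    0   -1    1    0    0    0    1   18   36   30   29   29   31
235   22    5    1   -1   -1   -1   -1   -1   -1   -2    0   -1    0    3   25   35   29   28   31   31
236   18    5   -1   -1    0    0   -1    0   -1   -1   -2    0    0    3   24   28   27   28   30   32
237   15    2   -1    0    0   -1   -1    0   -1   -1   -2    0    0    1   13   11   13   17   23   26
238   11    0   -2   -2   -1   -2    0   -1   -2   -2   -2    0    0    3    2    1    2    3    5    4
239   10    0    0   -1   -1    0   -1   -1   -2    0    0   -1    1    2    0    0    0   -1   -1    0
240    8    1   -1    0    0    0    0   -2    0    5    3    0    0    2    0    0    0   -1    0    0
241    7    1   -1   -1    0   -1    0   -1    1   14   11    1    0    2    0    0   -1   -1    0    0
242    5   -1   -1   -1   -1   -1    0   -2    1   19   21    5    0    2    1   -1   -1   -1   -1    0
243    4    0    0   -2   -1   -1    0   -1    0   16   21    8    0    0    0   -1   -1    0   -1   -1
244    5    0   -1   -2    0   -1   -1    0    0   15   25  
[... 695 characters left out ...]
0    0   -1    0   -1   -3   11   10    1   -1   -1   -1    0    3   16   38
252    5   -1   -1    0   -1   -1    0   -1   -1   -7    0    4    0    0   -1   -1    0    9   34   43
253    8    1    0   -1   -1   -1   -2   -1    0   -7   -9   -2   -1   -1   -1    0    3   15   40   39
254    9    0   -1   -1   -1   -1   -2    0    3   -3  -12   -5    0    0    0    1    7   22   42   36
255   12    0   -1    0   -1   -2   -1    0    4   -2   -4   -2   -1   -1   -1    1   15   37   41   36
256   18    6    0   -1    0   -1    0    2    2   -1   -2   -2   -2   -1   -1    7   33   42   37   34
257   20    9    1    0   -1    0    6    8    3    0   -1   -1   -1   -2    1   17   42   39   37   34
```

```bash
python3 -c "
from cell import arm
print(arm.close_job())"
```

```text
the job is handed in; nothing more can be done
None
```

The job is handed in at about 15 s, verdict unknown: the bar is in the groove, and the gauge is held with its foot within about 1 mm of centred on it, pressed with about 7 N and rocked to a measured roll of 0.040 rad, so the pointer should read −0.040 against a mark I measured at about −0.041.

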